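# Register a plaster plinth under the bench drill

## Robot

A 6-joint arm with a two-finger parallel gripper is mounted at the origin on the work surface. World frame = base frame: x ahead of the robot, y to its left, z up, the work surface at z = 0. Lengths are in m, angles in rad, forces in N, time in s.
With the tool pointing down it reaches from about 0.35 to 0.975 m from the base axis. Payload 4.9 kg.
Tool frame: the origin (TCP) lies at the very end of the fingers, on their centre line; the grasp point (between the pads) lies ctrl.hold_point_z behind it (ctrl.hold_point_z is the distance from the TCP to the grasp point, in m); z points along the fingers, y is the line along which they close (so a half turn about z gives the same grasp; the last joint's range is limited). The gripper opens to 85 mm and grips with 20 to 120 N. Pads are 22 mm wide; open, the fingers measure 114 mm over their backs; the gripper's body (76 mm by 85 mm) begins 54 mm behind the grasp point. The pads swing forward as they close: fully open they stand 13 mm farther back than shut.
Start: joints at [-1.326, 0.053, 1.613, -0, 1.476, -0.119], TCP at [0.222, -0.584, 0.231] pointing down, gripper open.
Joint ranges: [-3.01, 3.01], [-1.01, 2.22], [0.06, 2.58], [-1.02, 4.17], [0.09, 2.62], [-3.14, 3.14]. Speed limits (rad/s): [2.57, 2.57, 3.14, 3.14, 3.14, 3.14].

## Interface

Orientations are given as a rotation vector (axis times angle).
In Python, from station import ctrl gives the robot as it stands. The module is installed in compiled form; this text tells all that it offers.
- The arm moves only by the tool jog_arm, never from a script. Its argument "deltas" is a list of rows, each a list of 3 entries, a list of its own where there are three numbers: the closure, from -1 (fully open) to 1 (shut), then the shift along the world's x, y, z scaled (see below), then the turn, a rotation vector about the world's x, y, z scaled (see below). A call has 1 to 12 rows; each row is the pose to reach, as a shift and turn from the pose commanded when the call began, turning the shorter way round; what a row does not reach only later rows make up. The controller multiplies each number of a shift by 0.4 m and each number of a turn by 180 degrees. A row lasts 1/12 s, in which the tool goes at most 41.7 mm and 7.16 degrees, less where a joint would pass 70% of its speed; a pose out of reach is approached as far as the arm can. A call with a number of a shift or a turn outside -1 to 1 is refused whole. A call with a gripper value outside its range is refused whole. The fingers move at their own pace and stop on an object; "squeeze" is the grip in N (left out, the last holds). Time passes only in rows, so rows that repeat a pose let the fingers close. It gives the time, the measured TCP pose, the force, the opening and the grip force at its end, in the units of the state.
- ctrl.get_obs(): the state, without advancing time (a new reading comes with each control period).
- ctrl.get_image(name): name is "scene" or "top" or "wrist"; returns the picture (384x512x3 uint8, red, green, blue); there is no depth.
- ctrl.get_calibration(name): a dict with "K" (3x3 intrinsics, pixels), "extrinsics" (4x4, takes a point from world to camera coordinates). Camera axes: x right, y down, z forward; pixel columns grow to the right and rows downward; lengths in m; the calibration is good to about 2 mm. A picture is of the moment at which its call begins: read the wrist's pose just before it. get_calibration takes no time and is no camera call; for the wrist camera it gives the pose at the moment of the call.
- ctrl.finish_job(): hands the job in; it is judged then, once.
The state is a dict: "t": time; "q": joint angles; "dq": joint speeds; "effort": joint torques, N m; "tool_pos": TCP position; "tool_rot": TCP orientation; "contact_force": force on the tool from outside, world axes, zero at the start; "wrist_torque": the same for the moment, N m; "opening": finger opening in m; "grip_force": force on a finger pad.
Only numpy, scipy, OpenCV 4.12 (cv2) and the standard library are available. Lean on these libraries where they do the work, as an engineer would, in place of code of your own. Each camera call takes 0.05 s, during which the arm holds its last target. There are 200 camera calls.

## Task

Get the rectangular plaster plinth ready for drilling its rod hole: lay it, step upwards, on the bench drill's plywood table, push its long side squarely against the fence first, and then slide it along the fence until its short end is pressed home against the stop block, so that no gap is left at either. The cast is fresh and its edges crumble: set it down without dropping it, bring it up slowly, and hold a light steady push, about 5 to 10 newtons, for a moment against each stop. Leave it lying there untouched and do not disturb the other things on the bench.

Things in the scene. Friction and masses are not known exactly. Their poses are not given: they have to be found in the camera images.
- plinth: The work: white plaster plinth, the only rectangular one, about 0.18 kg. Slab 60 mm (its x) by 84 mm (its y), 22 mm high, with a centred step 44 x 66 x 12 mm on top. Origin: centre of the underside; z up. Half a turn about z makes no difference. It starts flat on the bench (z = 0), step up, right of the drill, yaw within 0.5 rad. Lift it by the slab, across its 60 mm.
- drill: Small green bench drill, fixed to the bench. Origin: on the bench (z = 0) right below the spindle; x points from the operator's side to the column, y left, z up. Plywood table: flat, top at z = 38 mm, x -175 to +35, y -150 to +150 mm. Column 42 mm thick at x = +120 mm. Feed-lever spokes on the right: x -75 to +90, y -40 to -65, z 195 to 340 mm.
- drill_head (a point): Centre of the head's underside in front of the column, over the table, at x = 0, y = 0, z = 206 mm in the drill's frame, axes as the drill's. The head covers x from -60 to +180, y from -43 to +43 mm from here up to z = 340 mm. An upright tool cannot work under it; one leaning back 35 to 45 degrees towards -x can. An upright gripper has room above the table in front of x = -125 mm.
- drill_point (a point): Point of the 4 mm drill bit, at x = 0, y = 0, z = 94 mm in the drill's frame, axes as the drill's. Above it the chuck, 34 mm thick, from z = 138 to 188 mm, then the quill, 30 mm thick, up to the head. The raised plinth step (z = 72 mm on the table) passes below it.
- fence: Beech fence bolted rigidly on the drill's table: 18 mm thick (x), 300 mm long (y), 32 mm high. Axes as the drill's. Origin: centre of its underside, at x = +39, y = 0, z = 38 mm in the drill's frame. The plinth's long side goes against its near face, the plane x = -9 mm in this frame (facing -x, the operator). Registered, the plinth's centre is at x = -39 mm in this frame.
- stop: Dark hardwood block clamped rigidly to the fence's near face, right half, at another place along it each time: 45 mm (x) by 40 mm (y), 32 mm high. Axes as the drill's. Origin: centre of its underside, 38 mm above the bench. The plinth's short end goes against the plane y = +20 mm in this frame (facing +y, left). Registered, the plinth's centre is at y = +62 mm in this frame.
- round_plinth: Bystander: round plaster plinth, 64 mm across, 26 mm high; origin at the centre of its underside. Near the rectangular plinth.
- wood_plinth: Bystander: dark wooden block 56 x 56 x 40 mm; origin at the centre of its underside. Near the rectangular plinth.
- chuck_key: Bystander: steel chuck key, a T 76 x 40 x 16 mm, lying flat on the left end of the drill's table near the fence; origin near its middle, on its underside.
- wax_tin: Bystander: red tin, 84 mm across, 60 mm high, on the bench to the left; origin at the centre of its underside.
- mug: Bystander: blue mug, 80 mm across, 95 mm high, on the bench to the left; origin at the centre of its underside.
- spray: Bystander: amber spray bottle, 80 mm across, 195 mm high, on the bench at the far right; origin at the centre of its underside.
- spatula: Bystander: spatula 190 mm long lying on the bench to the left; origin near its middle.
Things that resemble listed ones, but are neither listed nor needed, are in the scene too. What is shaped like the plinth but pink or purple is not meant.

How it is judged:
On the way, in this order (a step that is already met when the one before it is completed fails the run):
1. the plinth lies on the table with its long side pressed flat against the fence (with more than 3 N) (z of plinth in the frame of drill between 0.0355 and 0.0405 m and angle between plinth's own z axis and vertical below 0.05 rad and x of plinth in the frame of fence between -0.0405 and -0.037 m and angle between the y axis of plinth and the y axis of fence, either way round below 0.025 rad and contact force between plinth and fence above 3 N), for 0.2 s.
2. then, still along the fence, its short end is pressed against the stop block (with more than 3 N) (z of plinth in the frame of drill between 0.0355 and 0.0405 m and angle between plinth's own z axis and vertical below 0.05 rad and x of plinth in the frame of fence between -0.0405 and -0.037 m and angle between the y axis of plinth and the y axis of fence, either way round below 0.025 rad and y of plinth in the frame of stop between 0.06 and 0.0635 m and contact force between plinth and stop above 3 N), for 0.2 s.
At the end, for the whole second after the job is handed in: The plinth lies flat, step upwards, on the plywood table, released and at rest, with its long side within 1.5 mm of the fence and parallel to it within 0.025 rad, and its short end within 1.5 mm of the stop block (z of plinth in the frame of drill between 0.0355 and 0.0405 m and angle between plinth's own z axis and vertical below 0.05 rad and x of plinth in the frame of fence between -0.0405 and -0.037 m and angle between the y axis of plinth and the y axis of fence, either way round below 0.025 rad and y of plinth in the frame of stop between 0.06 and 0.0635 m and linear speed of plinth below 0.01 m/s and angular speed of plinth below 0.05 rad/s and contact force between the fingers and plinth below 0.1 N); the robot touches nothing.
It fails at once if the plinth is pressed or knocked against the fence or the stop block with more than 18 N (contact force between plinth and fence above 18 N or contact force between plinth and stop above 18 N).
It fails at once if the plinth is pressed down on the drill's table with more than 60 N (contact force between plinth and drill above 60 N).
It fails at once if the plinth is let go in the air, more than 7 mm above the table (height (world z) of plinth above 0.045 m and contact force between the fingers and plinth below 0.01 N).
It fails at once if a bystander (round plinth, wooden plinth, chuck key, tin, mug, spray bottle or spatula) is moved more than 10 mm (distance of any of round_plinth, wood_plinth, chuck_key, wax_tin, mug, spray, spatula from where it was at the start of the episode above 0.01 m).
It also fails if it takes over 72 s, if anything falls off the work surface, if the arm or the gripper's body presses on something with over 40 N, if the wrist force passes 120 N, or if a joint passes its speed limit or range.

## Working session

There is one attempt and no reset: what is moved stays moved. The work goes in short steps, Python scripts to look and compute and a tool call to move; the robot and the scene stay as the last step left them, time stands still between calls to the robot, and variables do not carry over. Pictures are saved under pics/ and viewed, at most 10 in all, crops included, and the job is handed in when it is done.

Besides the shell and the picture viewer there is one more tool, called after "Request:" in YAML: its name, and indented under it one key for each argument. jog_arm: Moves the arm, as the interface text tells. Its arguments: {"type":"object","properties":{"deltas":{"type":"array","items":{"type":"array"}},"squeeze":{"type":"number"}},"required":["deltas"]}

```bash
mkdir -p pics; cat > h.py <<'E'
import numpy as np, cv2
from station import ctrl
def grab(n):
    im=ctrl.get_image(n); c=ctrl.get_calibration(n)
    return im,np.array(c["K"]),np.array(c["extrinsics"])
def save(im,f): cv2.imwrite("pics/"+f,cv2.cvtColor(np.asarray(im),cv2.COLOR_RGB2BGR))
def ray(K,E,uv,z):
    uv=np.atleast_2d(np.array(uv,float)); d=np.c_[uv,np.ones(len(uv))]@np.linalg.inv(K).T@E[:3,:3]
    o=-E[:3,:3].T@E[:3,3]; return o+d*((z-o[2])/d[:,2])[:,None]
def proj(K,E,P):
    P=np.atleast_2d(P); c=P@E[:3,:3].T+E[:3,3]; p=c@K.T; return p[:,:2]/p[:,2:]
def two(K1,E1,u1,K2,E2,u2):
    X=cv2.triangulatePoints(K1@E1[:3],K2@E2[:3],np.array(u1,float).reshape(2,1),np.array(u2,float).reshape(2,1)); return (X[:3]/X[3]).ravel()
E
python3 - <<'E'
from h import *
for n in("scene","top"):
    im,K,E=grab(n); save(im,n+"0.png"); np.savez(n+"0",im=im,K=K,E=E); print(n,K[0,0],-E[:3,:3].T@E[:3,3])
o=ctrl.get_obs(); print({k:o[k] for k in("t","tool_pos","tool_rot","contact_force","opening")},ctrl.hold_point_z)
E
```

```text
scene 375.6711158459924 [0.70534781 0.56261827 1.01064805]
top 362.57284034006346 [0.33927712 0.02543408 1.2428554 ]
{'t': 0.1, 'tool_pos': array([ 0.222255  , -0.58351863,  0.23017361]), 'tool_rot': array([-3.08788564e+00, -5.67960273e-01,  2.11060704e-04]), 'contact_force': array([-0.3090594 ,  0.19457781, -0.7575071 ]), 'opening': 0.08527530050951956} 0.0187
```

View pics/scene0.png

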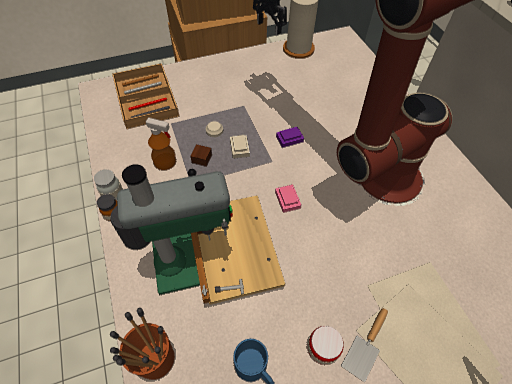

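View pics/top0.png

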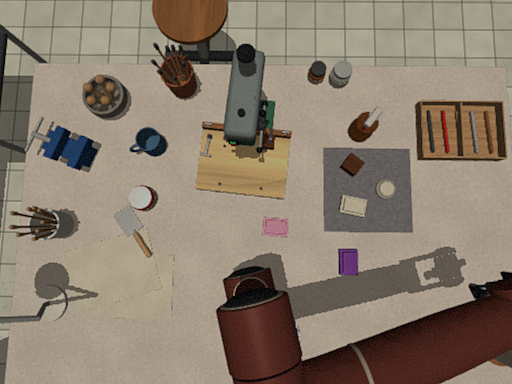

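The scene view shows the white plinth at (240,146), with the round one at (214,128) and the wood block at (202,155). The drill table spans (195–285, 197–305). In the top view the plinth is at (353,206), the table at (197–291, 125–198) and the fence along row ~130, with a dark block near (268,142).

```bash
python3 - <<'E'
from h import *
t=np.load("top0.npz"); s=np.load("scene0.npz")
for n,d,(a,b,c,e),k in(("t",t,(115,225,190,400),3.6),("s",s,(110,310,150,300),3)):
    save(cv2.resize(d["im"][a:b,c:e],None,fx=k,fy=k,interpolation=cv2.INTER_CUBIC),"crop_"+n+".png")
# plinth: white mask
for n,d,box in(("top",t,(150,232,325,410)),("scene",s,(110,165,180,265))):
    a,b,c,e=box; im=d["im"][a:b,c:e]; hsv=cv2.cvtColor(im,cv2.COLOR_RGB2HSV)
    m=((hsv[...,2]>150)).astype(np.uint8)
    for q in cv2.findContours(m,cv2.RETR_EXTERNAL,cv2.CHAIN_APPROX_NONE)[0]:
        if cv2.contourArea(q)>80:
            q=q.reshape(-1,2)+[c,a]; r=cv2.minAreaRect(q.astype(np.float32)); print(n,r); 
            for z in(.022,.034):
                w=ray(d["K"],d["E"],q,z)[:,:2].astype(np.float32); rw=cv2.minAreaRect(w); print(z,np.round(rw[0],4),np.round(rw[1],4),round(rw[2],1))
E
```

```text
top ((353.0212707519531, 205.39923095703125), (24.20623016357422, 16.635345458984375), 11.888657569885254)
0.022 [ 0.4352 -0.2913] [0.0803 0.0564] 78.4
0.034 [ 0.4343 -0.2881] [0.0795 0.0558] 78.4
top ((386.5, 188.5), (13.0, 13.0), 90.0)
0.022 [ 0.4939 -0.4054] [0.0437 0.0447] 88.3
0.034 [ 0.4924 -0.4012] [0.0433 0.0443] 88.3
scene ((239.3648681640625, 144.18917846679688), (18.577085494995117, 16.76869773864746), 80.53767395019531)
0.022 [ 0.4353 -0.2927] [0.0856 0.0591] 78.9
0.034 [ 0.4385 -0.2823] [0.0845 0.0583] 78.9
scene ((214.0, 127.5), (13.0, 16.0), 90.0)
0.022 [ 0.4972 -0.4   ] [0.0576 0.0635] 17.6
0.034 [ 0.4998 -0.3883] [0.0569 0.0628] 17.6
scene ((255.0, 127.5), (35.0, 18.0), 90.0)
0.022 [ 0.3531 -0.3526] [0.1768 0.0681] 70.5
0.034 [ 0.3574 -0.3415] [0.1747 0.0673] 70.5
scene ((201.5, 115.0), (10.0, 43.0), 90.0)
0.022 [ 0.5227 -0.4784] [0.053  0.1619] 70.5
0.034 [ 0.5249 -0.4657] [0.0524 0.1599] 70.5
```

View pics/crop_t.png

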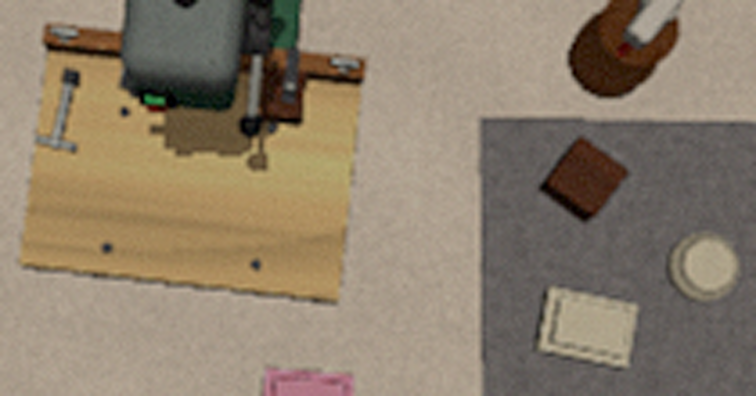

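View pics/crop_s.png

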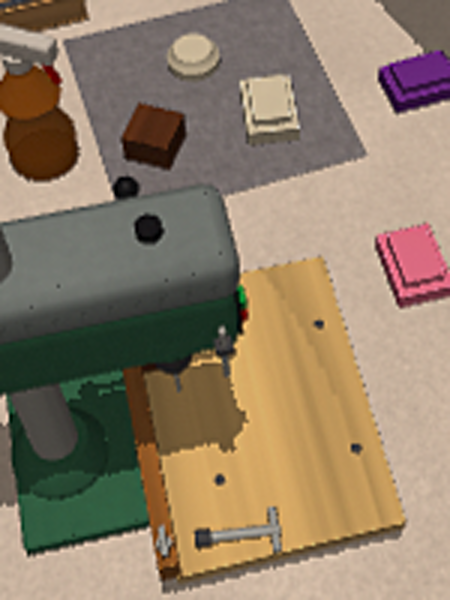

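The top crop shows the plinth centred near (588,327). The table runs from its front corners (20,266) and (338,302) up to the fence at row ~60, and the stop block's right edge is at ~(302,100), partly under the lever. The scene crop confirms the same layout, with the chuck key at (240,535). Next I'll hover over the plinth, with the tool turned to match it.

Request:
jog_arm:
  deltas:
    - [-1, [0.53, 0.73, 0], [0, 0, 0.32]]
    - [-1, [0.53, 0.73, 0], [0, 0, 0.32]]
    - [-1, [0.53, 0.73, 0], [0, 0, 0.32]]
    - [-1, [0.53, 0.73, 0], [0, 0, 0.32]]
    - [-1, [0.53, 0.73, 0], [0, 0, 0.32]]
    - [-1, [0.53, 0.73, 0], [0, 0, 0.32]]
    - [-1, [0.53, 0.73, 0], [0, 0, 0.32]]
    - [-1, [0.53, 0.73, 0], [0, 0, 0.32]]
    - [-1, [0.53, 0.73, 0], [0, 0, 0.32]]
    - [-1, [0.53, 0.73, 0], [0, 0, 0.32]]
    - [-1, [0.53, 0.73, 0], [0, 0, 0.32]]
    - [-1, [0.53, 0.73, 0], [0, 0, 0.32]]
  squeeze: 25

```text
t: 1.1
tool_pos: [0.4341, -0.2922, 0.2309]
tool_rot: [-2.433, -1.986, 0.001]
contact_force: [-0.2, -0.4, 0.7]
opening: 0.0855
grip_force: 0.0
```

```bash
python3 - <<'E'
from h import *
im,K,E=grab("wrist"); np.savez("w1",im=im,K=K,E=E); save(cv2.resize(im,None,fx=1.5,fy=1.5),"w1.png")
o=ctrl.get_obs(); print(o["tool_pos"],o["tool_rot"],o["q"]); print(K,-E[:3,:3].T@E[:3,3],E[2,:3])
for z in (.022,.034): print(proj(K,E,[.435,-.291,z]))
hsv=cv2.cvtColor(im,cv2.COLOR_RGB2HSV)
m=(hsv[...,2]>165).astype(np.uint8)
for q in cv2.findContours(m,cv2.RETR_EXTERNAL,cv2.CHAIN_APPROX_NONE)[0]:
    if cv2.contourArea(q)>1500: print(cv2.minAreaRect(q), cv2.contourArea(q))
E
```

```text
[ 0.43384621 -0.29267437  0.2309846 ] [-2.43449731e+00 -1.98494812e+00  7.79413682e-04] [-7.35511225e-01 -1.92635697e-01  1.84658909e+00 -4.24707448e-04
  1.48815582e+00 -5.32731962e-01]
[[297.73213347   0.         255.46805238]
 [  0.         297.73213347 195.47758905]
 [  0.           0.           1.        ]] [ 0.4490572  -0.21505002  0.37420637] [-0.06400049 -0.30652032 -0.94971008]
[[257.025351   164.81018327]]
[[257.06659035 167.02524743]]
```

View pics/w1.png

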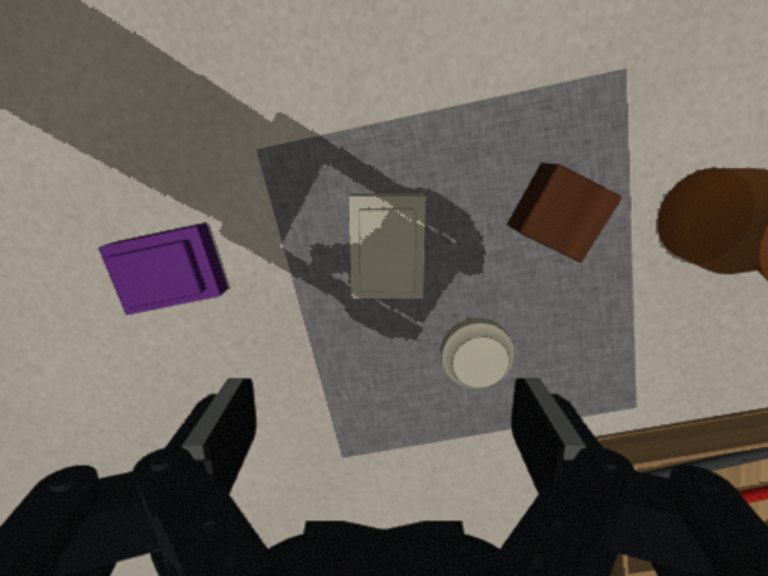

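The wrist picture shows the plinth with corners at about (349,196), (425,198), (424,298), (352,298) in the 1.5x view. The round plinth is at (478,355) and the wood block at (565,212). I'll measure the plinth by colour and triangulate its height.

```bash
python3 - <<'E'
from h import *
def cont(d,box,thr):
    a,b,c,e=box; lab=cv2.cvtColor(d["im"][a:b,c:e],cv2.COLOR_RGB2LAB).astype(int)
    m=(lab[...,2]-128>thr).astype(np.uint8); m=cv2.morphologyEx(m,cv2.MORPH_CLOSE,np.ones((3,3),np.uint8))
    q=max(cv2.findContours(m,cv2.RETR_EXTERNAL,cv2.CHAIN_APPROX_NONE)[0],key=cv2.contourArea).reshape(-1,2)+[c,a]
    return q
w=np.load("w1.npz");t=np.load("top0.npz");s=np.load("scene0.npz")
print([cv2.cvtColor(w["im"],cv2.COLOR_RGB2LAB)[y,x] for y,x in((140,240),(180,265),(100,290),(185,260),(230,200))])
C={}
for n,d,b in(("w",w,(120,205,225,292)),("t",t,(185,225,330,372)),("s",s,(130,165,226,255))):
    for thr in(5,7):
        q=cont(d,b,thr); r=cv2.minAreaRect(q.astype(np.float32)); C[n]=r
        W=ray(d["K"],d["E"],q,.022)[:,:2].astype(np.float32); rw=cv2.minAreaRect(W)
        print(n,thr,np.round(r[0],1),np.round(r[1],1),"world@.022",np.round(rw[0],4),np.round(rw[1],4),round(rw[2],1))
print(two(w["K"],w["E"],C["w"][0],t["K"],t["E"],C["t"][0]),two(w["K"],w["E"],C["w"][0],s["K"],s["E"],C["s"][0]))
E
```

```text
[array([140, 127, 137], dtype=uint8), array([105, 127, 136], dtype=uint8), array([105, 129, 129], dtype=uint8), array([106, 128, 136], dtype=uint8), array([155, 128, 136], dtype=uint8)]
w 5 [257.5 163.5] [69. 51.] world@.022 [ 0.4357 -0.2911] [0.0846 0.0601] 78.4
w 7 [258. 164.] [68. 50.] world@.022 [ 0.4357 -0.2917] [0.0834 0.0593] 78.4
t 5 [352.8 205.4] [26.6 18.6] world@.022 [ 0.4354 -0.2909] [0.0878 0.0633] 78.7
t 7 [352.8 205.4] [26.1 18.4] world@.022 [ 0.4355 -0.2907] [0.0865 0.0625] 79.3
s 5 [239.4 145.9] [22.8 17.8] world@.022 [ 0.4379 -0.2864] [0.1066 0.0619] 78.9
s 7 [239.6 145.9] [22.1 17.7] world@.022 [ 0.4373 -0.2856] [0.1025 0.0606] 78.4
[ 0.43592123 -0.2920803   0.01605583] [ 0.43537883 -0.29189251  0.0132282 ]
```

Plinth: centre (0.4356, -0.2912), long axis at 78.4°, size 84×60 mm and height consistent with the text. Descending, then gripping.

Request:
jog_arm:
  deltas:
    - [-1, [0.004, 0.001, -0.08], [0, 0, 0]]
    - [-1, [0.004, 0.001, -0.17], [0, 0, 0]]
    - [-1, [0.004, 0.001, -0.26], [0, 0, 0]]
    - [-1, [0.004, 0.001, -0.34], [0, 0, 0]]
    - [-1, [0.004, 0.001, -0.41], [0, 0, 0]]
    - [-1, [0.004, 0.001, -0.46], [0, 0, 0]]
    - [-1, [0.004, 0.001, -0.5], [0, 0, 0]]
    - [-1, [0.004, 0.001, -0.53], [0, 0, 0]]
    - [-1, [0.004, 0.001, -0.55], [0, 0, 0]]
    - [-1, [0.004, 0.001, -0.56], [0, 0, 0]]
    - [-1, [0.004, 0.001, -0.56], [0, 0, 0]]
    - [-1, [0.004, 0.001, -0.56], [0, 0, 0]]

```text
t: 2.15
tool_pos: [0.4364, -0.2924, 0.0081]
tool_rot: [2.433, 1.985, 0.0]
contact_force: [0.4, 0.3, -0.8]
opening: 0.0858
grip_force: 0.0
```

Request:
jog_arm:
  deltas:
    - [1, [0, 0, 0], [0, 0, 0]]
    - [1, [0, 0, 0], [0, 0, 0]]
    - [1, [0, 0, 0], [0, 0, 0]]
    - [1, [0, 0, 0], [0, 0, 0]]
    - [1, [0, 0, 0], [0, 0, 0]]
    - [1, [0, 0, 0], [0, 0, 0]]
    - [1, [0, 0, 0], [0, 0, 0]]
    - [1, [0, 0, 0], [0, 0, 0]]
    - [1, [0, 0, 0], [0, 0, 0]]
  squeeze: 30

```text
t: 2.9
tool_pos: [0.4368, -0.2923, 0.0086]
tool_rot: [2.432, 1.985, 0.001]
contact_force: [-0.9, 0.4, 6.1]
opening: 0.0589
grip_force: 33.5
```

```bash
python3 - <<'E'
from h import *
# rough table frame from top view corner pixels (crop/3.6 + offset), z=.038; fence ends top z=.070
t=np.load("top0.npz"); c=lambda x,y:(x/3.6+190-.36,y/3.6+115-.36)
P=ray(t["K"],t["E"],[c(20,266),c(338,302)],.038); print(P[:,:2], np.linalg.norm(P[0]-P[1]))
F=ray(t["K"],t["E"],[c(45,48),c(363,80)],.070); print("fence near-top corners",F[:,:2],np.linalg.norm(F[0]-F[1]))
for A in(P,F): d=A[0]-A[1]; print(np.degrees(np.arctan2(d[1],d[0])))
S=ray(t["K"],t["E"],[c(301,122),c(268,118)],.070); print("stop right-near",S[:,:2])
E
```

```text
[[ 0.48444949  0.23916189]
 [ 0.45418597 -0.05697776]] 0.29768200265880934
fence near-top corners [[ 0.68419413  0.21693292]
 [ 0.65657343 -0.07722455]] 0.2954513837752837
84.165006631706
84.63578839398826
stop right-near [[ 0.61652544 -0.0204362 ]
 [ 0.61997786  0.00985922]]
```

Gripped (opening 59 mm, grip 33 N). The drill frame comes out at origin ≈ (0.643, 0.074) with yaw ≈ -5.6°. The measured stop corner is at x = -17 mm in the drill frame, where -15 is expected, so the stop is at y ≈ -76 mm and the plinth's goal at y ≈ -14 mm. I'll lift and carry it to the front of the table.

Request:
jog_arm:
  deltas:
    - [1, [0, 0, 0.03], [0, 0, 0]]
    - [1, [0, 0, 0.09], [0, 0, 0]]
    - [1, [0, 0, 0.17], [0, 0, 0]]
    - [1, [0, 0.05, 0.23], [0, 0, 0.01]]
    - [1, [0, 0.13, 0.25], [0, 0, 0.02]]
    - [1, [0, 0.23, 0.25], [0, 0, 0.033]]
    - [1, [0, 0.33, 0.25], [0, 0, 0.033]]
    - [1, [0, 0.43, 0.25], [0, 0, 0.033]]
    - [1, [0, 0.53, 0.25], [0, 0, 0.033]]
    - [1, [0, 0.61, 0.25], [0, 0, 0.033]]
    - [1, [0, 0.67, 0.25], [0, 0, 0.033]]
    - [1, [0, 0.7, 0.25], [0, 0, 0.033]]

```text
t: 3.9
tool_pos: [0.4349, -0.0088, 0.1071]
tool_rot: [-2.323, -2.113, -0.0]
contact_force: [0.0, -0.7, -2.1]
opening: 0.059
grip_force: 33.0
```

Request:
jog_arm:
  deltas:
    - [1, [0.01, 0.06, 0], [0, 0, 0]]
    - [1, [0.03, 0.13, 0], [0, 0, 0]]
    - [1, [0.06, 0.2, 0], [0, 0, 0]]
    - [1, [0.1, 0.25, 0], [0, 0, 0]]
    - [1, [0.13, 0.28, 0], [0, 0, 0]]
    - [1, [0.16, 0.288, 0], [0, 0, 0]]
    - [1, [0.183, 0.288, 0], [0, 0, 0]]
    - [1, [0.183, 0.288, 0], [0, 0, 0]]
    - [1, [0.183, 0.288, 0], [0, 0, 0]]

```text
t: 4.65
tool_pos: [0.5089, 0.1031, 0.1071]
tool_rot: [-2.328, -2.109, 0.002]
contact_force: [-1.1, -0.1, -1.9]
opening: 0.0589
grip_force: 33.0
```

```bash
python3 - <<'E'
from h import *
for n in("scene","top"):
    im,K,E=grab(n); np.savez(n+"1",im=im,K=K,E=E)
    if n=="scene": a=cv2.resize(im[150:310,90:310],None,fx=2.2,fy=2.2)
    else: b=cv2.resize(im[60:220,170:320],None,fx=2.2,fy=2.2)
save(np.hstack([a[:352],b[:352]]),"carry.png")
print(ctrl.get_obs()["tool_pos"],ctrl.get_obs()["grip_force"])
E
```

```text
[0.50840506 0.10298465 0.10701548] 33.03746223449707
```

View pics/carry.png

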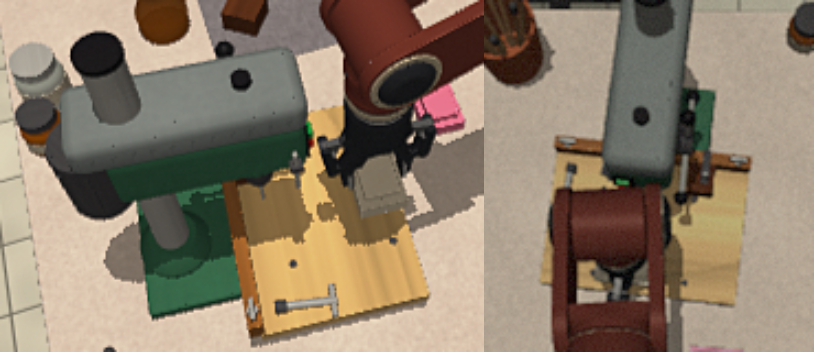

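The plinth hangs level in front of the head over the table, with clearance to the head (scene side at (385,185)). Setting it down slowly.

Request:
jog_arm:
  deltas:
    - [1, [0, 0, -0.03], [0, 0, 0]]
    - [1, [0, 0, -0.06], [0, 0, 0]]
    - [1, [0, 0, -0.09], [0, 0, 0]]
    - [1, [0, 0, -0.11], [0, 0, 0]]
    - [1, [0, 0, -0.125], [0, 0, 0]]
    - [1, [0, 0, -0.135], [0, 0, 0]]
    - [1, [0, 0, -0.14], [0, 0, 0]]
    - [1, [0, 0, -0.143], [0, 0, 0]]
    - [1, [0, 0, -0.146], [0, 0, 0]]
    - [1, [0, 0, -0.148], [0, 0, 0]]
    - [1, [0, 0, -0.15], [0, 0, 0]]
    - [1, [0, 0, -0.15], [0, 0, 0]]

```text
t: 5.75
tool_pos: [0.5094, 0.1036, 0.0475]
tool_rot: [2.327, 2.11, 0.001]
contact_force: [0.0, -0.0, -1.1]
opening: 0.0592
grip_force: 33.0
```

Request:
jog_arm:
  deltas:
    - [1, [0, 0, -0.001], [0, 0, 0]]
    - [1, [0, 0, -0.002], [0, 0, 0]]
    - [1, [0, 0, -0.003], [0, 0, 0]]
    - [1, [0, 0, -0.003], [0, 0, 0]]

```text
t: 6.08
tool_pos: [0.5094, 0.1035, 0.0467]
tool_rot: [2.327, 2.11, 0.0]
contact_force: [-2.4, -0.6, 2.5]
opening: 0.0592
grip_force: 33.5
```

Request:
jog_arm:
  deltas:
    - [-1, [0, 0, 0], [0, 0, 0]]
    - [-1, [0, 0, 0], [0, 0, 0]]
    - [-1, [0, 0, 0], [0, 0, 0]]
    - [-1, [0, 0, 0], [0, 0, 0]]
    - [-1, [0, 0, 0], [0, 0, 0]]
    - [-1, [0, 0, 0], [0, 0, 0]]

```text
t: 6.58
tool_pos: [0.5092, 0.1035, 0.0461]
tool_rot: [2.328, 2.11, 0.0]
contact_force: [-0.0, -0.3, -0.5]
opening: 0.0854
grip_force: 0.0
```

Request:
jog_arm:
  deltas:
    - [-1, [0, 0, 0.02], [0, 0, 0]]
    - [-1, [0, 0, 0.06], [0, 0, 0]]
    - [-1, [-0.02, 0, 0.13], [0, 0, 0]]
    - [-1, [-0.1, 0, 0.2], [0, 0, 0]]
    - [-1, [-0.19, 0, 0.25], [0, 0, 0]]
    - [-1, [-0.27, 0.02, 0.3], [0, 0, 0]]
    - [-1, [-0.33, 0.02, 0.33], [0, 0, 0]]
    - [-1, [-0.35, 0.02, 0.33], [0, 0, 0]]
    - [-1, [-0.35, 0.02, 0.33], [0, 0, 0]]

```text
t: 7.33
tool_pos: [0.3689, 0.1117, 0.1792]
tool_rot: [2.325, 2.109, 0.005]
contact_force: [0.1, 0.0, 0.1]
opening: 0.0853
grip_force: 0.0
```

```bash
python3 - <<'E'
from h import *
from scipy.spatial.transform import Rotation as R
o=ctrl.get_obs(); print(o["t"],o["tool_pos"],o["tool_rot"],o["q"],o["opening"],o["contact_force"])
# desired lean: tool x at drill -x when upright, then lean 40deg
y=-5.6
T=R.from_rotvec(o["tool_rot"]); 
xd=R.from_euler("z",y,degrees=True).as_matrix()
for lean in(40,):
    a=np.radians(lean); z=xd@[np.sin(a),0,-np.cos(a)]
    xt=xd@[-np.cos(a),0,-np.sin(a)]; yt=np.cross(z,xt)
    G=R.from_matrix(np.c_[xt,yt,z]); rv=(G*T.inv()).as_rotvec(); print(lean,"delta",np.degrees(rv),rv/np.pi,"abs",G.as_rotvec(),"camera side",xt)
im,K,E=grab("scene"); np.savez("scene2",im=im,K=K,E=E)
im2,K,E=grab("top"); np.savez("top2",im=im2,K=K,E=E)
save(np.hstack([cv2.resize(im[150:310,90:310],None,fx=2.2,fy=2.2),cv2.resize(im2[60:220,170:320],None,fx=2.2,fy=2.2)]),"placed.png")
E
```

```text
7.3333 [0.36892258 0.11171518 0.17916898] [2.32513288 2.10917887 0.0047777 ] [ 1.00388444e-01 -5.51760880e-01  2.19976391e+00 -7.41652097e-05
  1.48975041e+00  1.97718776e-01] 0.08526140958589723 [0.14468283 0.0207384  0.12678288]
40 delta [-34.36935068 -27.94585973  85.88915024] [-0.19094084 -0.15525478  0.47716195] abs [ 0.11938609  2.44102595 -0.04345298] camera side [-0.76238842  0.07475284 -0.64278761]
```

View pics/placed.png

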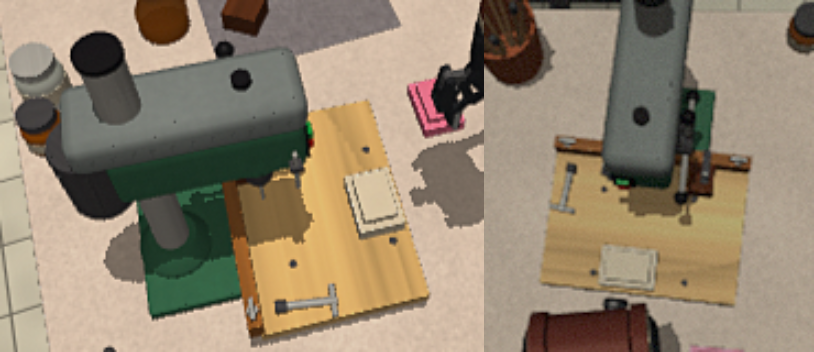

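The plinth lies flat on the table at (375,200) in the scene half and (627,267) in the top half; nothing else has moved. I'll measure it against the fence from the top view while leaning the tool.

Request:
jog_arm:
  deltas:
    - [-0.2, [0.05, 0, 0.05], [-0.191, -0.155, 0.477]]
    - [-0.2, [0.05, 0, 0.05], [-0.191, -0.155, 0.477]]
    - [-0.2, [0.05, 0, 0.05], [-0.191, -0.155, 0.477]]
    - [-0.2, [0.05, 0, 0.05], [-0.191, -0.155, 0.477]]
    - [-0.2, [0.05, 0, 0.05], [-0.191, -0.155, 0.477]]
    - [-0.2, [0.05, 0, 0.05], [-0.191, -0.155, 0.477]]
    - [-0.2, [0.05, 0, 0.05], [-0.191, -0.155, 0.477]]
    - [-0.2, [0.05, 0, 0.05], [-0.191, -0.155, 0.477]]
    - [-0.2, [0.05, 0, 0.05], [-0.191, -0.155, 0.477]]
    - [-0.2, [0.05, 0, 0.05], [-0.191, -0.155, 0.477]]
    - [-0.2, [0.05, 0, 0.05], [-0.191, -0.155, 0.477]]
    - [-0.2, [0.05, 0, 0.05], [-0.191, -0.155, 0.477]]

```text
t: 8.43
tool_pos: [0.3894, 0.1117, 0.1967]
tool_rot: [0.348, 2.484, -0.048]
contact_force: [-0.8, -0.0, 0.6]
opening: 0.0514
grip_force: 0.0
```

```bash
cat > meas.py <<'E'
from h import *
def meas(d,zp=.060):
    """plinth slab rectangle and table outline from the top view"""
    im=d["im"]; K=d["K"];E=d["E"]; lab=cv2.cvtColor(im,cv2.COLOR_RGB2LAB).astype(int)
    a,b,c,e=100,205,190,300; L=lab[a:b,c:e]; bb=L[...,2]-128; 
    wood=((bb>22)).astype(np.uint8); big=lambda m:max(cv2.findContours(m,cv2.RETR_EXTERNAL,cv2.CHAIN_APPROX_NONE)[0],key=cv2.contourArea).reshape(-1,2)+[c,a]
    T=big(wood); x=T[:,0]; fr=np.array([[u,T[x==u,1].max()] for u in range(205,283)],float)
    W=ray(K,E,fr+[0,.5],.038); v=cv2.fitLine(W[:,:2].astype(np.float32),cv2.DIST_HUBER,0,.001,.001).ravel()
    print("front edge dir",np.degrees(np.arctan2(v[1],v[0]))%180,"pt",v[2:])
    pl=((bb>3)&(bb<20)&(L[...,0]>110)).astype(np.uint8)
    hull=np.zeros_like(wood); cv2.fillPoly(hull,[cv2.convexHull(T-[c,a])],1); pl&=cv2.erode(hull,np.ones((3,3),np.uint8))
    P=big(pl); w=ray(K,E,P,zp)[:,:2].astype(np.float32); r=cv2.minAreaRect(w); print("plinth",np.round(r[0],4),np.round(r[1],4),round(r[2],2))
    return r
E
python3 - <<'E'
from meas import *
meas(np.load("top2.npz"))
t=np.load("top0.npz")
for f in("top0","top2"):   # fence near top edge: wood(b high,L high)->fence(dark) per column
    d=np.load(f+".npz"); lab=cv2.cvtColor(d["im"],cv2.COLOR_RGB2LAB).astype(int)
    pts=[]
    for u in list(range(204,222))+list(range(262,290)):
        col=lab[118:150,u,0].astype(float); g=np.diff(cv2.GaussianBlur(col.reshape(-1,1),(1,3),0).ravel()); k=int(np.argmax(g)); pts.append([u,118+k+.5])
    pts=np.array(pts); W=ray(d["K"],d["E"],pts,.070); v=cv2.fitLine(W[:,:2].astype(np.float32),cv2.DIST_HUBER,0,.001,.001).ravel()
    print(f,"fence",np.degrees(np.arctan2(v[1],v[0]))%180,v[2:],pts[::5].tolist())
o=ctrl.get_obs(); print(o["tool_pos"],o["tool_rot"],o["q"],o["opening"])
E
```

```text
front edge dir 84.18885 pt [0.4694074 0.0768991]
plinth [0.5082 0.1046] [0.0848 0.0619] 84.83
top0 fence 83.871185 [0.6681685  0.09259134] [[204.0, 128.5], [209.0, 129.5], [214.0, 130.5], [219.0, 130.5], [264.0, 148.5], [269.0, 137.5], [274.0, 139.5], [279.0, 137.5], [284.0, 137.5], [289.0, 138.5]]
top2 fence 84.08706 [0.6685084 0.0925929] [[204.0, 128.5], [209.0, 129.5], [214.0, 130.5], [219.0, 130.5], [264.0, 147.5], [269.0, 137.5], [274.0, 139.5], [279.0, 137.5], [284.0, 137.5], [289.0, 138.5]]
[0.38944223 0.11171342 0.19668954] [ 0.34806085  2.48351244 -0.04766775] [ 0.28629433 -0.99187785  2.48728922 -0.31603335  1.08980433 -0.93928752] 0.051435553253807775
```

```bash
cat > lean.py <<'E'
from h import *
from scipy.spatial.transform import Rotation as R
def lean(deg,yaw=-5.8):
    xd=R.from_euler("z",yaw,degrees=True).as_matrix(); a=np.radians(deg)
    z=xd@[np.sin(a),0,-np.cos(a)]; xt=xd@[-np.cos(a),0,-np.sin(a)]; return R.from_matrix(np.c_[xt,np.cross(z,xt),z])
def turn(deg,yaw=-5.8):
    o=ctrl.get_obs(); T=R.from_rotvec(o["tool_rot"]); return ((lean(deg,yaw)*T.inv()).as_rotvec()/np.pi).round(4)
E
python3 - <<'E'
from lean import *
for d in(35,38,40): print(d,turn(d))
E
```

```text
35 [-0.0138  0.0097  0.0516]
38 [-0.0168 -0.0067  0.0512]
40 [-0.0189 -0.0177  0.0509]
```

Request:
jog_arm:
  deltas:
    - [-0.2, [0.05, 0, -0.05], [-0.005, 0, 0.015]]
    - [-0.2, [0.1, 0, -0.12], [-0.015, 0.004, 0.051]]
    - [-0.2, [0.13, 0, -0.18], [-0.015, 0.004, 0.051]]
    - [-0.2, [0.14, 0, -0.22], [-0.015, 0.004, 0.051]]
    - [-0.2, [0.14, 0, -0.22], [-0.015, 0.004, 0.051]]
    - [-0.2, [0.14, 0, -0.22], [-0.015, 0.004, 0.051]]
    - [-0.2, [0.14, 0, -0.22], [-0.015, 0.004, 0.051]]

```text
t: 9.02
tool_pos: [0.4457, 0.1116, 0.1106]
tool_rot: [0.138, 2.508, -0.04]
contact_force: [-0.2, -0.6, 0.5]
opening: 0.0514
grip_force: 0.0
```

```bash
python3 - <<'E'
from lean import *
o=ctrl.get_obs(); print(o["t"],o["tool_pos"],o["q"],o["opening"]); print(turn(36),turn(38))
E
```

```text
9.0167 [0.44565476 0.11156129 0.11059988] [ 0.18608485 -0.69242675  2.48889634 -0.24910988  0.75091129 -1.14461759] 0.05142701503122462
[-0.0011  0.0006  0.0023] [-0.0022 -0.0104  0.0023]
```

Request:
jog_arm:
  deltas:
    - [-0.2, [0, 0, -0.05], [0, 0, 0.002]]
    - [-0.2, [0, 0, -0.1], [0, 0, 0.002]]
    - [-0.2, [0, 0, -0.13], [0, 0, 0.002]]
    - [-0.2, [0, 0, -0.15], [0, 0, 0.002]]
    - [-0.2, [0, 0, -0.157], [0, 0, 0.002]]
    - [-0.2, [0, 0, -0.157], [0, 0, 0.002]]
    - [-0.2, [0, 0, -0.157], [0, 0, 0.002]]

```text
t: 9.6
tool_pos: [0.4461, 0.1118, 0.0488]
tool_rot: [0.129, 2.506, -0.036]
contact_force: [0.7, -0.0, 0.7]
opening: 0.0511
grip_force: 0.0
```

```bash
python3 - <<'E'
from lean import *
im,K,E=grab("scene"); im2,K,E=grab("wrist")
save(np.hstack([cv2.resize(im[170:310,170:310],None,fx=2.74,fy=2.74)[:384,:384],cv2.resize(im2,(400,300))[:,:400].copy() if 0 else cv2.copyMakeBorder(cv2.resize(im2,(400,300)),0,84,0,0,0)]),"behind.png")
o=ctrl.get_obs(); print(o["tool_pos"],o["q"],o["contact_force"])
E
```

```text
[0.44624037 0.11178889 0.04900787] [ 0.1830371  -0.55212286  2.52483408 -0.3035723   0.57590827 -1.0794865 ] [-0.08210925  1.50022401  1.00661709]
```

View pics/behind.png

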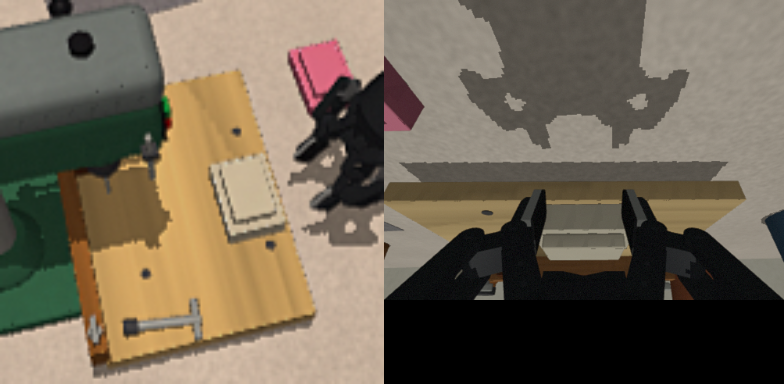

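The tool is behind the plinth and centred on it. The scene half has the fingers at (340,150) with the plinth at (250,195); the wrist half has the plinth between the two fingers. Now pushing slowly towards the fence.

Request:
jog_arm:
  deltas:
    - [-0.2, [0.008, -0.0008, -0.003], [0, 0, 0]]
    - [-0.2, [0.016, -0.0016, -0.003], [0, 0, 0]]
    - [-0.2, [0.024, -0.0024, -0.003], [0, 0, 0]]
    - [-0.2, [0.032, -0.0032, -0.003], [0, 0, 0]]
    - [-0.2, [0.04, -0.004, -0.003], [0, 0, 0]]
    - [-0.2, [0.046, -0.0047, -0.003], [0, 0, 0]]
    - [-0.2, [0.052, -0.0053, -0.003], [0, 0, 0]]
    - [-0.2, [0.058, -0.0059, -0.003], [0, 0, 0]]
    - [-0.2, [0.064, -0.0065, -0.003], [0, 0, 0]]
    - [-0.2, [0.07, -0.0071, -0.003], [0, 0, 0]]
    - [-0.2, [0.076, -0.0077, -0.003], [0, 0, 0]]
    - [-0.2, [0.082, -0.0083, -0.003], [0, 0, 0]]

```text
t: 10.7
tool_pos: [0.4781, 0.1082, 0.046]
tool_rot: [0.13, 2.509, -0.037]
contact_force: [-0.7, -0.4, -0.0]
opening: 0.0513
grip_force: 0.6
```

Request:
jog_arm:
  deltas:
    - [-0.2, [0.007, -0.0007, 0], [0, 0, 0]]
    - [-0.2, [0.014, -0.0014, 0], [0, 0, 0]]
    - [-0.2, [0.021, -0.0021, 0], [0, 0, 0]]
    - [-0.2, [0.028, -0.0028, 0], [0, 0, 0]]
    - [-0.2, [0.035, -0.0035, 0], [0, 0, 0]]
    - [-0.2, [0.042, -0.0042, 0], [0, 0, 0]]
    - [-0.2, [0.049, -0.0049, 0], [0, 0, 0]]
    - [-0.2, [0.056, -0.0056, 0], [0, 0, 0]]
    - [-0.2, [0.063, -0.0063, 0], [0, 0, 0]]
    - [-0.2, [0.07, -0.007, 0], [0, 0, 0]]
    - [-0.2, [0.077, -0.0077, 0], [0, 0, 0]]
    - [-0.2, [0.084, -0.0084, 0], [0, 0, 0]]

```text
t: 11.7
tool_pos: [0.5118, 0.1048, 0.046]
tool_rot: [0.13, 2.509, -0.037]
contact_force: [-0.8, 0.4, 0.5]
opening: 0.0512
grip_force: 0.4
```

```bash
python3 - <<'E'
from meas import *
im,K,E=grab("top"); im2,K2,E2=grab("scene"); np.savez("top3",im=im,K=K,E=E); np.savez("scene3",im=im2,K=K2,E=E2)
save(np.hstack([cv2.resize(im[90:210,190:310],(400,400)),cv2.resize(im2[180:310,180:310],(400,400))]),"push.png")
from lean import *
o=ctrl.get_obs(); print(o["tool_pos"],o["contact_force"],o["q"]);print(turn(36))
E
```

```text
[0.51215358 0.1047798  0.04636786] [-0.6157416   0.30682642 -0.42416877] [ 0.1311063  -0.31563392  2.37593109 -0.29256303  0.48069737 -1.11806732]
[-0.0011  0.0009  0.0003]
```

View pics/push.png

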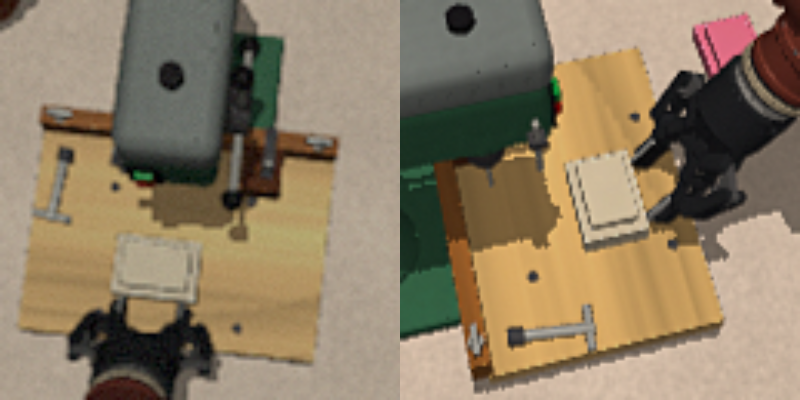

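Both fingers are pushing the plinth evenly: it sits at (155,267) in the top half and (608,197) in the scene half, still parallel to the fence. Measuring what gap remains.

```bash
python3 - <<'E'
from meas import *
r=meas(np.load("top3.npz"))
s=np.load("scene3.npz"); lab=cv2.cvtColor(s["im"],cv2.COLOR_RGB2LAB).astype(int)
# fence near top edge seen in scene: lower visible half
f=lambda x,y:(180+x*130/400,180+y*130/400)
F=ray(s["K"],s["E"],[f(462,245),f(493,370)],.070)[:,:2]; B=ray(s["K"],s["E"],[f(470,245),f(499,370)],.038)[:,:2]
print("scene fence",F,B)
ax=np.array([.9949,-.1011])
for p in(np.array([.6685,.0926]),F.mean(0),B.mean(0)): print("gap",(p-r[0])@ax-.030)
S=np.array([.6165,-.0204])
print("y gap to stop", (np.array(r[0])-S)@np.array([.1011,.9949])-.040-.042)
E
```

```text
front edge dir 72.23231 pt [0.48379588 0.05014148]
plinth [0.5453 0.1004] [0.085  0.0613] 83.78
scene fence [[0.35191447 0.23004278]
 [0.37865299 0.34000072]] [[0.33299049 0.22122747]
 [0.36268785 0.33419146]]
gap 0.09335170784733533
gap -0.2277719967395965
gap -0.24438831706634198
y gap to stop 0.03102060531031845
```

Request:
jog_arm:
  deltas:
    - [-0.2, [0.008, -0.0008, 0], [0, 0, 0]]
    - [-0.2, [0.016, -0.0016, 0], [0, 0, 0]]
    - [-0.2, [0.024, -0.0024, 0], [0, 0, 0]]
    - [-0.2, [0.032, -0.0032, 0], [0, 0, 0]]
    - [-0.2, [0.04, -0.004, 0], [0, 0, 0]]
    - [-0.2, [0.048, -0.0048, 0], [0, 0, 0]]
    - [-0.2, [0.056, -0.0056, 0], [0, 0, 0]]
    - [-0.2, [0.064, -0.0064, 0], [0, 0, 0]]
    - [-0.2, [0.072, -0.0072, 0], [0, 0, 0]]
    - [-0.2, [0.08, -0.008, 0], [0, 0, 0]]
    - [-0.2, [0.088, -0.0088, 0], [0, 0, 0]]
    - [-0.2, [0.096, -0.0096, 0], [0, 0, 0]]

```text
t: 12.8
tool_pos: [0.5503, 0.101, 0.0461]
tool_rot: [0.13, 2.509, -0.037]
contact_force: [-0.1, -0.8, -0.4]
opening: 0.051
grip_force: 0.3
```

Request:
jog_arm:
  deltas:
    - [-0.2, [0.007, -0.0007, 0], [0, 0, 0]]
    - [-0.2, [0.014, -0.0014, 0], [0, 0, 0]]
    - [-0.2, [0.021, -0.0021, 0], [0, 0, 0]]
    - [-0.2, [0.028, -0.0028, 0], [0, 0, 0]]
    - [-0.2, [0.035, -0.0035, 0], [0, 0, 0]]
    - [-0.2, [0.042, -0.0042, 0], [0, 0, 0]]
    - [-0.2, [0.049, -0.0049, 0], [0, 0, 0]]
    - [-0.2, [0.056, -0.0056, 0], [0, 0, 0]]
    - [-0.2, [0.063, -0.0063, 0], [0, 0, 0]]
    - [-0.2, [0.07, -0.007, 0], [0, 0, 0]]
    - [-0.2, [0.074, -0.0074, 0], [0, 0, 0]]
    - [-0.2, [0.078, -0.0078, 0], [0, 0, 0]]

```text
t: 13.8
tool_pos: [0.5815, 0.0979, 0.0462]
tool_rot: [0.13, 2.508, -0.037]
contact_force: [-1.6, -0.4, -0.5]
opening: 0.0509
grip_force: 0.5
```

```bash
python3 - <<'E'
from lean import *
im2,K2,E2=grab("scene"); np.savez("scene4",im=im2,K=K2,E=E2)
o=ctrl.get_obs(); print(o["t"],o["tool_pos"],o["contact_force"]);print(turn(36))
f=lambda x,y:(180+(x-400)*130/400-.5,180+y*130/400-.5)
F=ray(K2,E2,[f(462,245),f(493,370)],.070)[:,:2]; B=ray(K2,E2,[f(470,245),f(499,370)],.038)[:,:2]
print(F,B); ax=np.array([.9949,-.1011])
hsv=cv2.cvtColor(im2,cv2.COLOR_RGB2HSV).astype(int)[190:275,195:260]
m=((hsv[...,1]<75)&(hsv[...,2]>60)&(hsv[...,0]<40)).astype(np.uint8)
q=max(cv2.findContours(m,cv2.RETR_EXTERNAL,cv2.CHAIN_APPROX_NONE)[0],key=cv2.contourArea).reshape(-1,2)+[195,190]
# left-most side of plinth slab top -> along drill x
w=ray(K2,E2,q,.060)[:,:2]; print(len(q),"far extent along x",np.percentile(w@ax,[0,97,100]),"fence",F@ax,B@ax, "top fence",np.array([.6685,.0926])@ax)
E
```

```text
13.85 [0.5816966  0.09783308 0.04632414] [-0.71529933  0.30129041  0.65966963]
[-0.0011  0.0008  0.0003]
[[0.68503099 0.10785897]
 [0.69100325 0.22504969]] [[0.67749202 0.09486787]
 [0.68569873 0.21531718]]
114 far extent along x [0.551944   0.63338877 0.63536073] fence [0.67063279 0.66472661] [0.66444566 0.6604331 ] top fence 0.65572879
```

Request:
jog_arm:
  deltas:
    - [-0.2, [0.004, -0.0004, 0], [0, 0, 0]]
    - [-0.2, [0.008, -0.0008, 0], [0, 0, 0]]
    - [-0.2, [0.012, -0.0012, 0], [0, 0, 0]]
    - [-0.2, [0.016, -0.0016, 0], [0, 0, 0]]
    - [-0.2, [0.02, -0.002, 0], [0, 0, 0]]
    - [-0.2, [0.023, -0.0023, 0], [0, 0, 0]]
    - [-0.2, [0.026, -0.0026, 0], [0, 0, 0]]
    - [-0.2, [0.029, -0.0029, 0], [0, 0, 0]]
    - [-0.2, [0.032, -0.0032, 0], [0, 0, 0]]
    - [-0.2, [0.034, -0.0034, 0], [0, 0, 0]]
    - [-0.2, [0.036, -0.0036, 0], [0, 0, 0]]
    - [-0.2, [0.038, -0.0038, 0], [0, 0, 0]]

```text
t: 14.85
tool_pos: [0.5965, 0.0964, 0.0461]
tool_rot: [0.13, 2.508, -0.037]
contact_force: [-1.1, -0.2, 1.1]
opening: 0.0513
grip_force: 0.7
```

Request:
jog_arm:
  deltas:
    - [-0.2, [0.001, -0.0001, 0], [0, 0, 0]]
    - [-0.2, [0.002, -0.0002, 0], [0, 0, 0]]
    - [-0.2, [0.003, -0.0003, 0], [0, 0, 0]]
    - [-0.2, [0.004, -0.0004, 0], [0, 0, 0]]
    - [-0.2, [0.005, -0.0005, 0], [0, 0, 0]]
    - [-0.2, [0.006, -0.0006, 0], [0, 0, 0]]
    - [-0.2, [0.007, -0.0007, 0], [0, 0, 0]]
    - [-0.2, [0.008, -0.0008, 0], [0, 0, 0]]

```text
t: 15.52
tool_pos: [0.5996, 0.0961, 0.0461]
tool_rot: [0.13, 2.508, -0.037]
contact_force: [-1.9, -0.3, 1.3]
opening: 0.0513
grip_force: 0.7
```

Request:
jog_arm:
  deltas:
    - [-0.2, [0.001, -0.0001, 0], [0, 0, 0]]
    - [-0.2, [0.002, -0.0002, 0], [0, 0, 0]]
    - [-0.2, [0.003, -0.0003, 0], [0, 0, 0]]
    - [-0.2, [0.004, -0.0004, 0], [0, 0, 0]]
    - [-0.2, [0.005, -0.0005, 0], [0, 0, 0]]
    - [-0.2, [0.006, -0.0006, 0], [0, 0, 0]]
    - [-0.2, [0.007, -0.0007, 0], [0, 0, 0]]
    - [-0.2, [0.008, -0.0008, 0], [0, 0, 0]]

```text
t: 16.18
tool_pos: [0.6028, 0.0957, 0.0461]
tool_rot: [0.13, 2.509, -0.037]
contact_force: [-1.4, -0.5, 0.4]
opening: 0.0511
grip_force: 0.7
```

Request:
jog_arm:
  deltas:
    - [-0.2, [0.001, -0.0001, 0], [0, 0, 0]]
    - [-0.2, [0.002, -0.0002, 0], [0, 0, 0]]
    - [-0.2, [0.003, -0.0003, 0], [0, 0, 0]]
    - [-0.2, [0.004, -0.0004, 0], [0, 0, 0]]
    - [-0.2, [0.005, -0.0005, 0], [0, 0, 0]]

```text
t: 16.6
tool_pos: [0.6048, 0.0955, 0.0461]
tool_rot: [0.13, 2.509, -0.037]
contact_force: [-1.3, -0.1, 1.8]
opening: 0.051
grip_force: 0.7
```

Request:
jog_arm:
  deltas:
    - [-0.2, [0.001, -0.0001, 0], [0, 0, 0]]
    - [-0.2, [0.002, -0.0002, 0], [0, 0, 0]]
    - [-0.2, [0.003, -0.0003, 0], [0, 0, 0]]
    - [-0.2, [0.004, -0.0004, 0], [0, 0, 0]]
    - [-0.2, [0.005, -0.0005, 0], [0, 0, 0]]

```text
t: 17.02
tool_pos: [0.6068, 0.0953, 0.0461]
tool_rot: [0.13, 2.509, -0.037]
contact_force: [-1.3, 0.2, 0.7]
opening: 0.0515
grip_force: 0.7
```

Request:
jog_arm:
  deltas:
    - [-0.2, [0.001, -0.0001, 0], [0, 0, 0]]
    - [-0.2, [0.002, -0.0002, 0], [0, 0, 0]]
    - [-0.2, [0.003, -0.0003, 0], [0, 0, 0]]
    - [-0.2, [0.004, -0.0004, 0], [0, 0, 0]]
    - [-0.2, [0.005, -0.0005, 0], [0, 0, 0]]

```text
t: 17.43
tool_pos: [0.6088, 0.0951, 0.0461]
tool_rot: [0.13, 2.509, -0.037]
contact_force: [-0.9, -0.3, 0.7]
opening: 0.0514
grip_force: 0.7
```

Request:
jog_arm:
  deltas:
    - [-0.2, [0.001, -0.0001, 0], [0, 0, 0]]
    - [-0.2, [0.002, -0.0002, 0], [0, 0, 0]]
    - [-0.2, [0.003, -0.0003, 0], [0, 0, 0]]
    - [-0.2, [0.004, -0.0004, 0], [0, 0, 0]]

```text
t: 17.77
tool_pos: [0.6104, 0.095, 0.0461]
tool_rot: [0.13, 2.509, -0.037]
contact_force: [-1.4, -0.5, 0.8]
opening: 0.051
grip_force: 0.7
```

Request:
jog_arm:
  deltas:
    - [-0.2, [0.001, -0.0001, 0], [0, 0, 0]]
    - [-0.2, [0.002, -0.0002, 0], [0, 0, 0]]
    - [-0.2, [0.003, -0.0003, 0], [0, 0, 0]]
    - [-0.2, [0.004, -0.0004, 0], [0, 0, 0]]

```text
t: 18.1
tool_pos: [0.612, 0.0948, 0.0461]
tool_rot: [0.13, 2.509, -0.037]
contact_force: [-1.9, -0.1, 1.6]
opening: 0.0517
grip_force: 0.7
```

Request:
jog_arm:
  deltas:
    - [-0.2, [0.001, -0.0001, 0], [0, 0, 0]]
    - [-0.2, [0.002, -0.0002, 0], [0, 0, 0]]
    - [-0.2, [0.003, -0.0003, 0], [0, 0, 0]]

```text
t: 18.35
tool_pos: [0.6128, 0.0947, 0.046]
tool_rot: [0.13, 2.51, -0.037]
contact_force: [-10.2, 0.2, 8.3]
opening: 0.0514
grip_force: 4.8
```

Contact with the fence, at about 9 N. Holding, a touch lighter.

Request:
jog_arm:
  deltas:
    - [-0.2, [-0.0004, 0, 0], [0, 0, 0]]
    - [-0.2, [-0.0004, 0, 0], [0, 0, 0]]
    - [-0.2, [-0.0004, 0, 0], [0, 0, 0]]
    - [-0.2, [-0.0004, 0, 0], [0, 0, 0]]
    - [-0.2, [-0.0004, 0, 0], [0, 0, 0]]
    - [-0.2, [-0.0004, 0, 0], [0, 0, 0]]

```text
t: 18.85
tool_pos: [0.6127, 0.0947, 0.046]
tool_rot: [0.13, 2.509, -0.037]
contact_force: [-5.5, 0.1, 3.3]
opening: 0.0512
grip_force: 2.6
```

```bash
python3 - <<'E'
from lean import *
o=ctrl.get_obs(); print(o["t"],o["tool_pos"],o["contact_force"],o["wrist_torque"],o["q"])
im2,K2,E2=grab("scene"); np.savez("scene5",im=im2,K=K2,E=E2)
print(ctrl.get_obs()["contact_force"])
E
```

```text
18.85 [0.61274487 0.0947104  0.04604176] [-5.5368062   0.11522535  3.33499967] [-0.00888807  0.49910501 -0.11912291] [ 0.08056874 -0.04825582  2.15122058 -0.25318696  0.42882983 -1.18941161]
[-5.27004158  0.55425673  4.87825421]
```

Request:
jog_arm:
  deltas:
    - [-0.2, [0.0003, 0, 0], [0, 0, 0]]
    - [-0.2, [0.0006, 0, 0], [0, 0, 0]]
    - [-0.2, [0.0006, 0, 0], [0, 0, 0]]
    - [-0.2, [0.0006, 0, 0], [0, 0, 0]]
    - [-0.2, [0.0006, 0, 0], [0, 0, 0]]
    - [-0.2, [0.0006, 0, 0], [0, 0, 0]]

```text
t: 19.4
tool_pos: [0.6128, 0.0947, 0.046]
tool_rot: [0.13, 2.51, -0.037]
contact_force: [-7.4, 0.6, 6.0]
opening: 0.0514
grip_force: 3.7
```

Step 1 was held at about 7 N. Next I back off, close the fingers, lean a little more and go round to the plinth's left end.

Request:
jog_arm:
  deltas:
    - [-0.2, [-0.004, 0.0004, 0], [0, 0, 0]]
    - [-0.2, [-0.012, 0.0012, 0], [0, 0, 0]]
    - [-0.2, [-0.03, 0.003, 0], [0, 0, 0]]
    - [-0.2, [-0.07, 0.007, 0.01], [0, 0, 0]]
    - [-0.2, [-0.12, 0.012, 0.03], [0, 0, 0]]
    - [0.5, [-0.14, 0.014, 0.05], [0, 0, 0]]
    - [1, [-0.14, 0.014, 0.05], [0, 0, 0]]
    - [1, [-0.14, 0.014, 0.05], [0, 0, 0]]

```text
t: 20.07
tool_pos: [0.5574, 0.1005, 0.0668]
tool_rot: [0.129, 2.507, -0.037]
contact_force: [0.5, 0.4, -0.1]
opening: 0.0156
grip_force: 0.0
```

```bash
python3 - <<'E'
from lean import *
o=ctrl.get_obs(); print(o["t"],o["tool_pos"],o["opening"],turn(42))
im,K,E=grab("scene"); np.savez("scene6",im=im,K=K,E=E)
hsv=cv2.cvtColor(im,cv2.COLOR_RGB2HSV).astype(int)[190:275,195:260]
m=((hsv[...,1]<75)&(hsv[...,2]>60)&(hsv[...,0]<40)).astype(np.uint8)
q=max(cv2.findContours(m,cv2.RETR_EXTERNAL,cv2.CHAIN_APPROX_NONE)[0],key=cv2.contourArea).reshape(-1,2)+[195,190]
w=ray(K,E,q,.060)[:,:2]; xd=np.array([.9949,-.1011]);yd=np.array([.1011,.9949])
print(len(q),(w@xd).min(),(w@xd).max(),(w@yd).min(),(w@yd).max()," expected near edge",np.array([.646,.0903])@xd-.03,"left end",np.array([.646,.0903])@yd+.042)
# edges of visible chuck key in scene, steel: check right extent
save(cv2.resize(im[170:310,180:300],(600,600),interpolation=cv2.INTER_CUBIC),"reg1.png")
E
```

```text
20.0667 [0.55737269 0.10046563 0.06675893] 0.01564361471621505 [-0.0046 -0.0319  0.0001]
100 0.6049073003892853 0.6641810101412595 0.10359103031591044 0.20407982774325753  expected near edge 0.6035760699999999 left end 0.19715007
```

View pics/reg1.png

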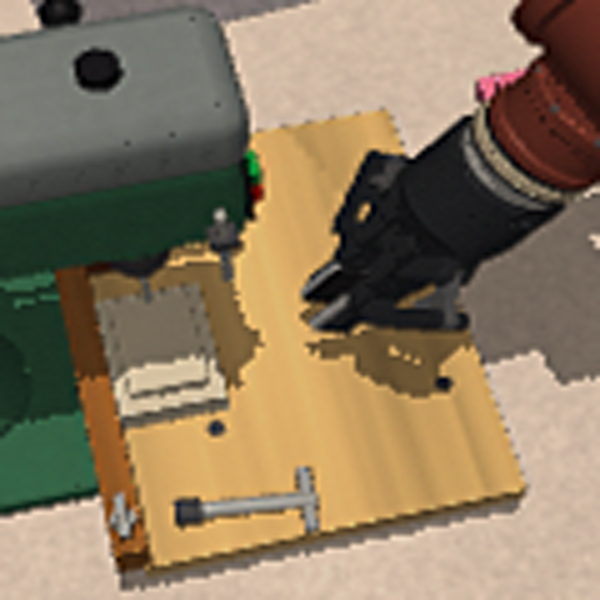

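The plinth sits against the fence, with its left end at about (120–228, 405). The chuck key is well clear at (180–315, 470–530). Next: move alongside the left end.

Request:
jog_arm:
  deltas:
    - [1, [0, 0.05, 0], [-0.0046, -0.032, 0]]
    - [1, [0.004, 0.1, 0], [-0.0046, -0.032, 0]]
    - [1, [0.004, 0.159, -0.01], [-0.0046, -0.032, 0]]
    - [1, [0.004, 0.159, -0.03], [-0.0046, -0.032, 0]]
    - [1, [0.004, 0.159, -0.042], [-0.0046, -0.032, 0]]
    - [1, [0.004, 0.159, -0.042], [-0.0046, -0.032, 0]]
    - [1, [0.004, 0.159, -0.042], [-0.0046, -0.032, 0]]

```text
t: 20.7
tool_pos: [0.5587, 0.1633, 0.0484]
tool_rot: [0.123, 2.409, -0.049]
contact_force: [-0.2, 0.4, -0.4]
opening: 0.0001
grip_force: 0.0
```

```bash
python3 - <<'E'
from lean import *
o=ctrl.get_obs(); print(o["t"],o["tool_pos"],o["opening"],turn(42),o["contact_force"],o["q"])
print((np.array([.6485,.1549])-o["tool_pos"][:2])/.4)
E
```

```text
20.7 [0.5586866  0.16329984 0.04836092] 9.624180527154037e-05 [ 0.0002 -0.001   0.0005] [-0.1514715   0.39221501 -0.43073467] [ 0.27545154 -0.13670135  2.26476596 -0.68076633  0.40311492 -0.64333712]
[ 0.2245335  -0.02099961]
```

Request:
jog_arm:
  deltas:
    - [1, [0.02, -0.002, 0], [0, 0, 0]]
    - [1, [0.045, -0.004, 0], [0, 0, 0]]
    - [1, [0.07, -0.006, 0], [0, 0, 0]]
    - [1, [0.095, -0.009, 0], [0, 0, 0]]
    - [1, [0.12, -0.011, 0], [0, 0, 0]]
    - [1, [0.145, -0.014, 0], [0, 0, 0]]
    - [1, [0.17, -0.016, 0], [0, 0, 0]]
    - [1, [0.195, -0.018, 0], [0, 0, 0]]
    - [1, [0.215, -0.02, 0], [0, 0, 0]]
    - [1, [0.225, -0.021, 0], [0, 0, 0]]
    - [1, [0.225, -0.021, 0], [0, 0, 0]]

```text
t: 21.62
tool_pos: [0.6499, 0.1554, 0.0496]
tool_rot: [0.123, 2.407, -0.048]
contact_force: [0.6, 1.3, -0.7]
opening: -0.0001
grip_force: 0.0
```

```bash
python3 - <<'E'
from lean import *
o=ctrl.get_obs(); print(o["t"],o["tool_pos"],turn(42),o["contact_force"])
E
```

```text
21.6167 [0.64988272 0.15537202 0.04957452] [ 0.0001 -0.0003  0.0003] [ 0.64080124  1.34004108 -0.6517765 ]
```

Request:
jog_arm:
  deltas:
    - [1, [-0.0002, -0.0025, 0], [0, 0, 0]]
    - [1, [-0.0004, -0.005, 0], [0, 0, 0]]
    - [1, [-0.0005, -0.0075, 0], [0, 0, 0]]
    - [1, [-0.0007, -0.01, 0], [0, 0, 0]]
    - [1, [-0.0009, -0.0125, 0], [0, 0, 0]]
    - [1, [-0.0011, -0.015, 0], [0, 0, 0]]
    - [1, [-0.0013, -0.0175, 0], [0, 0, 0]]
    - [1, [-0.0014, -0.02, 0], [0, 0, 0]]
    - [1, [-0.0016, -0.0225, 0], [0, 0, 0]]
    - [1, [-0.0018, -0.025, 0], [0, 0, 0]]
    - [1, [-0.002, -0.0275, 0], [0, 0, 0]]
    - [1, [-0.0022, -0.03, 0], [0, 0, 0]]

```text
t: 22.62
tool_pos: [0.648, 0.1437, 0.0494]
tool_rot: [0.122, 2.407, -0.047]
contact_force: [-1.7, 1.7, 0.5]
opening: -0.0
grip_force: 0.9
```

```bash
cat > look.py <<'E'
from lean import *
def look():
    o=ctrl.get_obs(); print(o["t"],o["tool_pos"],o["contact_force"])
    im,K,E=grab("scene")
    hsv=cv2.cvtColor(im,cv2.COLOR_RGB2HSV).astype(int)[190:275,195:260]
    m=((hsv[...,1]<75)&(hsv[...,2]>60)&(hsv[...,0]<40)).astype(np.uint8)
    q=max(cv2.findContours(m,cv2.RETR_EXTERNAL,cv2.CHAIN_APPROX_NONE)[0],key=cv2.contourArea).reshape(-1,2)+[195,190]
    w=ray(K,E,q,.060)[:,:2]; xd=np.array([.9949,-.1011]);yd=np.array([.1011,.9949])
    print(len(q),"x",(w@xd).min(),(w@xd).max(),"y",(w@yd).min(),(w@yd).max())
E
python3 -c "from look import *;look()"
```

```text
22.6167 [0.647967   0.14365914 0.04935414] [-1.70724531  1.67266608  0.47558447]
103 x 0.6054052795634638 0.6641810101412595 y 0.10359103031591044 0.21673699853220715
```

Request:
jog_arm:
  deltas:
    - [1, [-0.0002, -0.0025, 0], [0, 0, 0]]
    - [1, [-0.0005, -0.005, 0], [0, 0, 0]]
    - [1, [-0.0007, -0.0075, 0], [0, 0, 0]]
    - [1, [-0.001, -0.01, 0], [0, 0, 0]]
    - [1, [-0.0012, -0.0125, 0], [0, 0, 0]]
    - [1, [-0.0015, -0.015, 0], [0, 0, 0]]
    - [1, [-0.0017, -0.0175, 0], [0, 0, 0]]
    - [1, [-0.002, -0.02, 0], [0, 0, 0]]
    - [1, [-0.0022, -0.0225, 0], [0, 0, 0]]
    - [1, [-0.0024, -0.025, 0], [0, 0, 0]]
    - [1, [-0.0026, -0.0275, 0], [0, 0, 0]]
    - [1, [-0.0028, -0.03, 0], [0, 0, 0]]

```text
t: 23.67
tool_pos: [0.6468, 0.1314, 0.0492]
tool_rot: [0.123, 2.408, -0.048]
contact_force: [-0.8, 2.2, 0.5]
opening: -0.0001
grip_force: 0.9
```

Request:
jog_arm:
  deltas:
    - [1, [-0.0001, -0.0012, 0], [0, 0, 0]]
    - [1, [-0.0002, -0.0024, 0], [0, 0, 0]]
    - [1, [-0.0003, -0.0036, 0], [0, 0, 0]]
    - [1, [-0.0004, -0.0048, 0], [0, 0, 0]]
    - [1, [-0.0006, -0.006, 0], [0, 0, 0]]
    - [1, [-0.0007, -0.0072, 0], [0, 0, 0]]
    - [1, [-0.0008, -0.0084, 0], [0, 0, 0]]
    - [1, [-0.0009, -0.0096, 0], [0, 0, 0]]

```text
t: 24.33
tool_pos: [0.6465, 0.1276, 0.0493]
tool_rot: [0.123, 2.407, -0.048]
contact_force: [-1.5, 2.3, -0.2]
opening: 0.0002
grip_force: 0.9
```

```bash
python3 -c "from look import *;look()"
```

```text
24.3333 [0.64649466 0.12761103 0.04929801] [-1.47829011  2.26223094 -0.21004599]
100 x 0.6053504415818726 0.6641810101412595 y 0.09347293669573041 0.19901383039124101
```

Request:
jog_arm:
  deltas:
    - [1, [-0.0001, -0.001, 0], [0, 0, 0]]
    - [1, [-0.0002, -0.002, 0], [0, 0, 0]]
    - [1, [-0.0003, -0.003, 0], [0, 0, 0]]
    - [1, [-0.0004, -0.004, 0], [0, 0, 0]]
    - [1, [-0.0005, -0.005, 0], [0, 0, 0]]
    - [1, [-0.0006, -0.006, 0], [0, 0, 0]]
    - [1, [-0.0007, -0.007, 0], [0, 0, 0]]
    - [1, [-0.0008, -0.008, 0], [0, 0, 0]]

```text
t: 25.05
tool_pos: [0.6461, 0.1244, 0.0493]
tool_rot: [0.123, 2.408, -0.048]
contact_force: [-1.1, 1.7, 1.2]
opening: 0.0001
grip_force: 0.8
```

Request:
jog_arm:
  deltas:
    - [1, [-0.0001, -0.001, 0], [0, 0, 0]]
    - [1, [-0.0002, -0.002, 0], [0, 0, 0]]
    - [1, [-0.0003, -0.003, 0], [0, 0, 0]]
    - [1, [-0.0004, -0.004, 0], [0, 0, 0]]

```text
t: 25.38
tool_pos: [0.646, 0.1228, 0.0493]
tool_rot: [0.123, 2.408, -0.048]
contact_force: [-2.0, 0.8, -0.5]
opening: 0.0
grip_force: 0.8
```

Request:
jog_arm:
  deltas:
    - [1, [-0.0001, -0.001, 0], [0, 0, 0]]
    - [1, [-0.0002, -0.002, 0], [0, 0, 0]]
    - [1, [-0.0003, -0.003, 0], [0, 0, 0]]
    - [1, [-0.0004, -0.004, 0], [0, 0, 0]]

```text
t: 25.72
tool_pos: [0.6458, 0.1212, 0.0492]
tool_rot: [0.123, 2.408, -0.048]
contact_force: [-0.6, 1.3, 1.5]
opening: -0.0002
grip_force: 0.8
```

Request:
jog_arm:
  deltas:
    - [1, [-0.0001, -0.001, 0], [0, 0, 0]]
    - [1, [-0.0002, -0.002, 0], [0, 0, 0]]
    - [1, [-0.0003, -0.003, 0], [0, 0, 0]]
    - [1, [-0.0004, -0.004, 0], [0, 0, 0]]

```text
t: 26.05
tool_pos: [0.6457, 0.1196, 0.0493]
tool_rot: [0.123, 2.407, -0.048]
contact_force: [-0.7, 1.5, -0.4]
opening: -0.0001
grip_force: 0.8
```

Request:
jog_arm:
  deltas:
    - [1, [-0.0001, -0.001, 0], [0, 0, 0]]
    - [1, [-0.0002, -0.002, 0], [0, 0, 0]]
    - [1, [-0.0003, -0.003, 0], [0, 0, 0]]
    - [1, [-0.0004, -0.004, 0], [0, 0, 0]]

```text
t: 26.38
tool_pos: [0.6455, 0.118, 0.0493]
tool_rot: [0.123, 2.408, -0.048]
contact_force: [-1.4, 2.3, 0.1]
opening: -0.0003
grip_force: 0.8
```

Request:
jog_arm:
  deltas:
    - [1, [-0.0001, -0.001, 0], [0, 0, 0]]
    - [1, [-0.0002, -0.002, 0], [0, 0, 0]]
    - [1, [-0.0003, -0.003, 0], [0, 0, 0]]
    - [1, [-0.0004, -0.004, 0], [0, 0, 0]]

```text
t: 26.72
tool_pos: [0.6454, 0.1164, 0.0493]
tool_rot: [0.123, 2.408, -0.048]
contact_force: [-1.0, 1.5, 0.4]
opening: 0.0006
grip_force: 0.8
```

Request:
jog_arm:
  deltas:
    - [1, [-0.0001, -0.001, 0], [0, 0, 0]]
    - [1, [-0.0002, -0.002, 0], [0, 0, 0]]
    - [1, [-0.0003, -0.003, 0], [0, 0, 0]]

```text
t: 26.97
tool_pos: [0.6453, 0.1158, 0.0494]
tool_rot: [0.122, 2.407, -0.046]
contact_force: [-1.6, 7.2, -0.1]
opening: -0.0001
grip_force: 3.3
```

Contact with the stop (~6 N). Holding it.

Request:
jog_arm:
  deltas:
    - [1, [0, -0.0003, 0], [0, 0, 0]]
    - [1, [0, -0.0003, 0], [0, 0, 0]]
    - [1, [0, -0.0003, 0], [0, 0, 0]]
    - [1, [0, -0.0003, 0], [0, 0, 0]]
    - [1, [0, -0.0003, 0], [0, 0, 0]]
    - [1, [0, -0.0003, 0], [0, 0, 0]]

```text
t: 27.47
tool_pos: [0.6453, 0.1159, 0.0494]
tool_rot: [0.122, 2.407, -0.046]
contact_force: [-2.0, 6.0, -0.2]
opening: 0.0001
grip_force: 2.7
```

```bash
python3 -c "from look import *;look()"
```

```text
27.4667 [0.64531841 0.11588297 0.04936969] [-2.02410248  5.99799389 -0.16371379]
101 x 0.6054052795634638 0.6641810101412595 y 0.08339911693954806 0.18678414400986343
```

Request:
jog_arm:
  deltas:
    - [1, [0, -0.0004, 0], [0, 0, 0]]
    - [1, [0, -0.0008, 0], [0, 0, 0]]
    - [1, [0, -0.0008, 0], [0, 0, 0]]
    - [1, [0, -0.0008, 0], [0, 0, 0]]
    - [1, [0, -0.0008, 0], [0, 0, 0]]
    - [1, [0, -0.0008, 0], [0, 0, 0]]

```text
t: 28.02
tool_pos: [0.6453, 0.1158, 0.0494]
tool_rot: [0.122, 2.407, -0.045]
contact_force: [-0.6, 7.2, 0.3]
opening: -0.0002
grip_force: 3.3
```

Step 2 was held. Retreating: left first, then back along -x, then up.

Request:
jog_arm:
  deltas:
    - [1, [0.0002, 0.002, 0], [0, 0, 0]]
    - [1, [0.0006, 0.006, 0], [0, 0, 0]]
    - [1, [0.002, 0.016, 0], [0, 0, 0]]
    - [1, [0.003, 0.03, 0], [0, 0, 0]]
    - [1, [-0.04, 0.034, 0], [0, 0, 0]]
    - [1, [-0.1, 0.04, 0], [0, 0, 0]]
    - [1, [-0.18, 0.05, 0], [0, 0, 0]]
    - [1, [-0.26, 0.055, 0.02], [0, 0, 0]]
    - [1, [-0.33, 0.06, 0.07], [0, 0, 0]]
    - [1, [-0.37, 0.06, 0.12], [0, 0, 0]]
    - [1, [-0.37, 0.06, 0.14], [0, 0, 0]]
    - [1, [-0.37, 0.06, 0.14], [0, 0, 0]]

```text
t: 29.02
tool_pos: [0.499, 0.1394, 0.1093]
tool_rot: [0.123, 2.4, -0.045]
contact_force: [0.1, 0.3, 0.9]
opening: 0.0001
grip_force: 0.0
```

```bash
python3 - <<'E'
from look import *
look()
im,K,E=grab("scene"); np.savez("scene9",im=im,K=K,E=E)
xd=np.array([.9949,-.1011]);yd=np.array([.1011,.9949])
hsv=cv2.cvtColor(im,cv2.COLOR_RGB2HSV).astype(int)[190:275,195:260]
m=((hsv[...,1]<75)&(hsv[...,2]>60)&(hsv[...,0]<40)).astype(np.uint8)
q=max(cv2.findContours(m,cv2.RETR_EXTERNAL,cv2.CHAIN_APPROX_NONE)[0],key=cv2.contourArea).reshape(-1,2)+[195,190]
# near long side in the scene: right-most pixel per row -> direction
rr=np.array([[q[q[:,1]==v,0].max(),v] for v in range(q[:,1].min()+4,q[:,1].max()-6)],float)
l=cv2.fitLine(ray(K,E,rr,.060)[:,:2].astype(np.float32),cv2.DIST_HUBER,0,.001,.001).ravel(); print("near side dir",np.degrees(np.arctan2(l[1],l[0]))%180,l[2:]@xd,len(rr))
# bystanders moved? image difference away from arm/drill
a=np.load("scene0.npz")["im"].astype(int)
for n,(x,y) in dict(round=(214,128),wood=(202,155),spray=(160,148),key=(230,287),tin=(326,344),mug=(252,360),spat=(365,350)).items():
    print(n,np.abs(im[y-10:y+10,x-12:x+12].astype(int)-a[y-10:y+10,x-12:x+12]).mean().round(1))
E
```

```text
29.0167 [0.49897397 0.13944637 0.10932861] [0.07234187 0.25143901 0.92177558]
96 x 0.6053504415818726 0.6641810101412595 y 0.08339911693954806 0.17493550983943915
near side dir 83.890656 0.6067279308900237 22
round 0.8
wood 1.0
spray 1.1
key 0.9
tin 1.1
mug 0.8
spat 0.9
```

```bash
python3 -c "from station import ctrl; print(ctrl.finish_job())"
```

```text
the job is handed in; nothing more can be done
None
```

The plinth lies step up on the drill table, pushed home against the fence (about 7 N) and then the stop block (about 6–7 N) and released. The bystanders looked unmoved in the last picture, and the job is handed in at about 29 s; its verdict was not shown.

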